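# Clamp the belt pulley in the bench C-clamp

## Task

Two identical blue C-clamps stand on the garage bench. Crank the one that has the round aluminium belt pulley under it, clockwise seen from above, until its jaw has come down onto the pulley and holds it firmly, then let go of the crank. Leave the pulley lying where it is, and do not turn the crank of the other clamp, which has a pine block under it.

Things in the scene. Friction and masses are not known exactly. Their poses are not given: they have to be found in the camera images.
- clamp_grip (a point): Middle of the crank knob of the clamp that has the pulley: an upright black plastic knob, 23 mm in diameter, 56 mm tall, its top 28 mm above this point and the crank arm 27 mm below it. The knob spins freely on its pin, so a gripper holding it need not turn with the crank. It goes round in a level circle of 60 mm radius about the screw axis.
- clamp_axis (a point): Fixed point on that clamp's vertical screw axis, at the height of the knob's middle, 210 mm above the bench; all but the knob is 27 mm or more below it. x axis: level, from the column (90 mm behind) to the open side. The clamp is bolted down. Clockwise from above lowers the jaw 20 mm a turn (3.18 mm per rad), taking 2 to 3 N at the knob; the crank stays where it is left.
- clamp_jaw: That clamp's jaw, a rubber-faced steel disc 44 mm in diameter on the screw axis; origin at the centre of its underside, z up. It starts 7 to 15 mm above the pulley. It is sprung: past the touch it presses 3 N harder per mm of screw travel (0.9 rad, 2.9 mm: about 10 N); after 6 mm (1.9 rad) the spring is solid and the crank goes stiff.
- pulley: Loose aluminium belt pulley with a V groove, 90 mm in diameter, 44 mm tall, lying flat on the 16 mm thick base of the clamp, under the jaw; origin at the centre of its underside, z up, so its top face is 44 mm above it.
- other_grip (a point): Middle of the crank knob of the other, identical clamp, which has a rectangular pine block (80 x 90 x 44 mm) under it. Not to be turned.
Mind the look-alikes: they are no part of the job. What is shaped like the part that bears clamp_grip but yellow is not meant.

How it is judged:
By the outcome, as a careful person would: the job done as asked, in the order asked, and still so for the second after the job is handed in, with the robot touching nothing.
It also fails if it takes over 43 s, if anything falls off the work surface, if the arm or the gripper's body presses on something with over 40 N, if the wrist force passes 120 N, or if a joint passes its speed limit or range.

## Robot

A 7-joint arm with a two-finger parallel gripper is mounted at the origin on the work surface. World frame = base frame: x ahead of the robot, y to its left, z up, the work surface at z = 0. Lengths are in m, angles in rad, forces in N, time in s.
With the tool pointing down it reaches from about 0.4 to 0.85 m from the base axis. Payload 10.4 kg.
Tool frame: the origin (TCP) lies between the finger pads; the fingertips stand 11 mm ahead of it and the grasp point (between the pads) lies 8 mm behind it (tip_reach is the distance from the TCP to the fingertips, in m); z points along the fingers, y is the line along which they close (so a half turn about z gives the same grasp; the last joint's range is limited). The gripper opens to 85 mm and grips with 20 to 120 N. Pads are 22 mm wide; open, the fingers measure 114 mm over their backs; the gripper's body (76 mm by 85 mm) begins 54 mm behind the grasp point. The pads swing forward as they close: fully open they stand 13 mm farther back than shut.
Start: joints at [-1.207, 0.332, -0.065, 1.46, 0.022, 1.35, -0.088], TCP at [0.236, 0.579, 0.242] pointing down, gripper open.
Joint ranges: [-2.6, 2.6], [-0.5, 2.12], [-1.47, 1.34], [0.16, 2.42], [-1.27, 4.41], [0.06, 2.06], [-2.6, 2.6]. Speed limits (rad/s): [2.22, 2.22, 2.79, 2.79, 3.14, 3.14, 3.14].

## Interface

Orientations are given as a unit quaternion [x, y, z, w].
In Python, from workcell import * gives the robot as it stands.
- The arm moves only by the shell command python3 -m inch 'ROWS' [OPENING] [FORCE]. ROWS is JSON, a list of rows, each an object with "slide": the shift along the world's x, y, z in m, a list of three; "yaw": the turn about the world's z in rad. A call has 1 to 20 rows; each row is the pose to reach, as a shift and turn from the pose commanded when the call began; what a row does not reach only later rows make up. A row lasts 1/12 s, in which the tool goes at most 41.7 mm and 7.16 degrees, less where a joint would pass 70% of its speed; a pose out of reach is approached as far as the arm can. A call with a gripper value outside its range is refused whole. OPENING is the closure in counts, from 0 (fully open) to 255 (shut), set as the call begins (- or left out, the last holds). The fingers move at their own pace and stop on an object; FORCE is the grip in N (left out, the last holds). Time passes only in rows, so rows that repeat a pose let the fingers close. It gives the time, the measured TCP pose, the force, the opening and the grip force at its end, in the units of the state.
- get_obs(): the state, without advancing time (a new reading comes with each control period).
- camera(name): name is "side" or "top"; returns a dict with "frame" (400x640x3 uint8, red, green, blue), "fx", "fy", "cx", "cy" (pixels), "extrinsics" (4x4, takes a point from world to camera coordinates). Camera axes: x right, y down, z forward; pixel columns grow to the right and rows downward; lengths in m; the calibration is good to about 2 mm. A picture is of the moment at which its call begins. There is no depth.
- hand_in(): hands the job in; it is judged then, once.
The state is a dict: "clock": time; "joint_pos": joint angles; "joint_velocities": joint speeds; "tau": joint torques, N m; "position": TCP position; "ee_rot": TCP orientation; "ft_force": force on the tool from outside, world axes, zero at the start; "torque": the same for the moment, N m; "grip_width": opening from 0.0 (shut) to 1.0 (fully open); "grasp_force": force on a finger pad.
Only numpy, scipy, OpenCV 4.12 (cv2) and the standard library are available. Lean on these libraries where they do the work, as an engineer would, in place of code of your own. Each camera call takes 0.05 s, during which the arm holds its last target. There are 200 camera calls.

## Working session

There is one attempt and no reset: what is moved stays moved. The work goes in short steps, Python scripts to look and compute and a shell command to move; the robot and the scene stay as the last step left them, time stands still between calls to the robot, and variables do not carry over. Pictures are saved under pics/ and viewed, at most 10 in all, crops included, and the job is handed in when it is done.

```bash
mkdir -p pics; ls; python3 - <<'E'
from workcell import *
import cv2
print(get_obs())
for n in("side","top"):
    c=camera(n); cv2.imwrite(f"pics/{n}0.png",c["frame"][:,:,::-1]); print(n,c["fx"],c["fy"],c["cx"],c["cy"],c["extrinsics"])
E
```

```text
pics
{'clock': 0.0, 'joint_pos': array([-1.20657711,  0.33287031, -0.06471904,  1.46097143,  0.0215679 ,
        1.34989113, -0.08851175]), 'joint_velocities': array([-2.43321692e-04, -3.52201903e-04,  1.45687575e-03, -5.98196929e-04,
       -2.90075082e-04, -2.85294777e-05, -3.43140726e-04]), 'tau': array([ 4.38551433e-04, -6.25458241e+01,  4.96110041e-02, -3.91602695e+01,
        1.63677055e-02,  1.01311714e-02,  4.03826834e-05]), 'position': array([0.23562237, 0.5784828 , 0.24150256]), 'ee_rot': array([ 1.92195776e-01,  9.81356337e-01, -7.12458397e-04, -1.23947793e-04]), 'ft_force': array([ 0.40402937,  0.75286387, -0.29947979]), 'torque': array([ 0.03366312,  0.01712289, -0.03833117]), 'grasp_force': 0.0, 'grip_width': 0.9963306529503347}
side 383.5444308484184 383.5444308484184 321.39066523316563 196.72186867585933 [[ 0.67366132 -0.73896531 -0.01052123 -0.45741537]
 [-0.47966488 -0.42635684 -0.76690381  0.21307184]
 [ 0.56222951  0.52168009 -0.64167582  1.12910706]
 [ 0.          0.          0.          1.        ]]
top 426.4479414059374 426.4479414059374 319.7210937286707 208.83609642714657 [[ 1.76349892e-03 -9.99982431e-01 -5.65935623e-03 -2.21800151e-01]
 [-9.89317410e-01 -9.19686296e-04 -1.45774539e-01  4.53077319e-01]
 [ 1.45766773e-01  5.85597289e-03 -9.89301650e-01  1.39304428e+00]
 [ 0.00000000e+00  0.00000000e+00  0.00000000e+00  1.00000000e+00]]
```

View pics/side0.png

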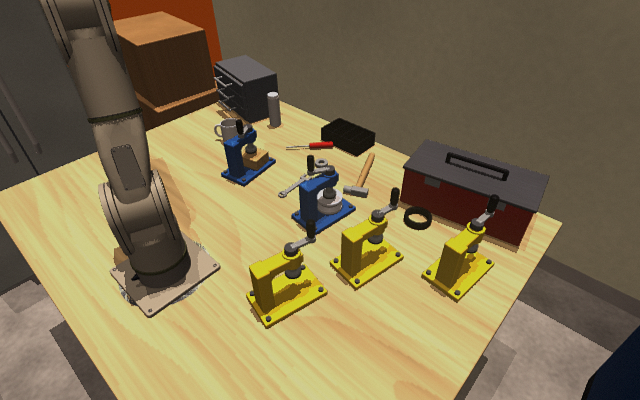

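View pics/top0.png

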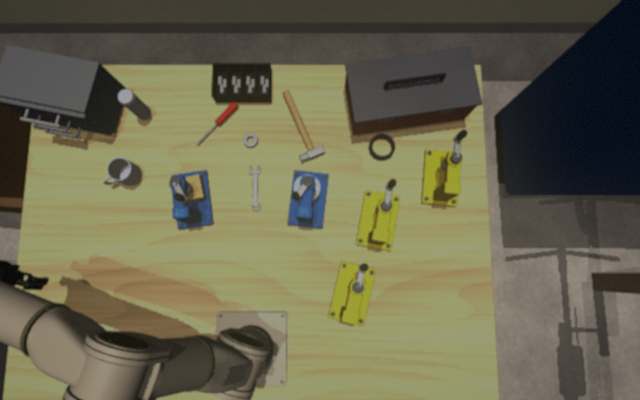

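The pulley clamp is the blue one in the middle: side about (325,195), top about (308,198). The other blue clamp, with the pine block, is at side (248,155), top (190,198). Next I'll enlarge the pulley clamp in both views.

```bash
python3 - <<'E'
import cv2,numpy as np
s=cv2.imread("pics/side0.png")[145:235,280:370]; t=cv2.imread("pics/top0.png")[160:240,268:348]
f=lambda a:cv2.resize(a,(400,400),interpolation=cv2.INTER_NEAREST)
t=np.clip(t.astype(int)*1.5,0,255).astype(np.uint8)
cv2.imwrite("pics/z0.png",np.hstack([f(s),f(t)]))
E
```

```text
(no output)
```

View pics/z0.png

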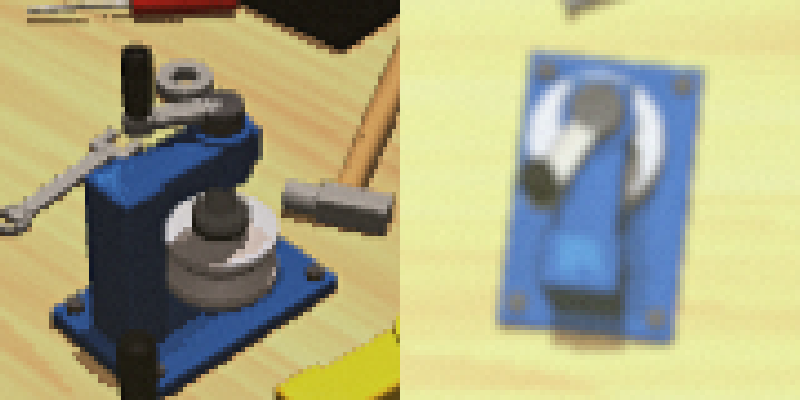

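The knob is at side about (311,164) and top about (296,197). The hub (screw) is at side about (329,169), top about (308,180). The jaw is above the pulley. I'll measure with masks and triangulation.

```bash
cat > h.py <<'E'
import numpy as np,cv2
from workcell import *
def ray(c,uv):
    E=np.array(c["extrinsics"]);R,t=E[:3,:3],E[:3,3]
    d=R.T@np.array([(uv[0]-c["cx"])/c["fx"],(uv[1]-c["cy"])/c["fy"],1]);return -R.T@t,d/np.linalg.norm(d)
def plane(c,uv,z):
    o,d=ray(c,uv);return o+d*(z-o[2])/d[2]
def tri(c1,u1,c2,u2):
    (o,d),(p,e)=ray(c1,u1),ray(c2,u2)
    k=np.linalg.lstsq(np.c_[d,-e],p-o,rcond=None)[0];a,b=o+k[0]*d,p+k[1]*e
    return (a+b)/2,np.linalg.norm(a-b)
def proj(c,P):
    q=np.array(c["extrinsics"])@np.r_[P,1];return np.array([c["fx"]*q[0]/q[2]+c["cx"],c["fy"]*q[1]/q[2]+c["cy"]])
def dark(c,x0,y0,x1,y1,thr):
    m=(c["frame"][y0:y1,x0:x1].max(2)<thr).astype(np.uint8)
    n,l,s,ce=cv2.connectedComponentsWithStats(m)
    i=1+np.argmax(s[1:,4]);return ce[i]+[x0,y0],s[i]+[x0,y0,0,0,0]
E
python3 - <<'E'
from h import *
S,T=camera("side"),camera("top")
for thr in(50,70):
    print(dark(S,300,150,318,176,thr),dark(T,288,186,302,206,thr))
ks,_=dark(S,300,150,318,176,50);kt,_=dark(T,288,186,302,206,70)
P,g=tri(S,ks,T,kt);print("knob",P,g)
H,g=tri(S,(329.5,168),T,(307.8,180));print("hub",H,g)
# base: blue mask in top
hs=cv2.cvtColor(T["frame"],cv2.COLOR_RGB2HSV)
m=cv2.inRange(hs,(100,80,40),(125,255,255));m[:,:280]=0;m[:,340:]=0;m[:160]=0;m[240:]=0
m[:]=m
q=[(530,50),(705,70),(672,343),(500,325)]
W=[plane(T,((x-400)/5+268,y/5+160),.016) for x,y in q];print(np.round(W,3))
a=(W[0]+W[1]-W[2]-W[3]);b=W[0]-W[1]+W[3]-W[2];print("x-axis yaw",np.arctan2(a[1],a[0]),np.arctan2(-b[0],b[1]),np.linalg.norm(a)/2,np.linalg.norm(b)/2)
r=cv2.minAreaRect(cv2.findNonZero(m));print(r)
E
```

```text
(array([310.14851485, 163.12871287]), array([307, 156,   7,  16, 101])) (array([296.25, 197.75]), array([295, 197,   3,   2,   4]))
(array([310.35245902, 164.81967213]), array([307, 156,  10,  19, 122])) (array([295.66, 196.72]), array([292, 193,   9,   9,  50]))
knob [ 0.46407241 -0.15157715  0.20636596] 0.0008175389310258391
hub [ 0.51979412 -0.18453896  0.17414708] 0.0033057103548308803
[[ 0.59  -0.133  0.016]
 [ 0.576 -0.253  0.016]
 [ 0.389 -0.23   0.016]
 [ 0.401 -0.114  0.016]]
x-axis yaw -0.10727077432799663 -0.10985380137846493 0.18973170982617696 0.1185947770056798
((307.6869201660156, 198.94244384765625), (33.7578125, 53.734493255615234), 6.842772960662842)
```

```bash
python3 -m inch '[{"slide":[0,0,0.04],"yaw":0},{"slide":[0.02,-0.03,0.06],"yaw":-0.1},{"slide":[0.2,-0.25,0.06],"yaw":-0.7},{"slide":[0.2,-0.25,0.06],"yaw":-0.7},{"slide":[0.2,-0.25,0.06],"yaw":-0.7},{"slide":[0.2,-0.25,0.06],"yaw":-0.7},{"slide":[0.2,-0.25,0.06],"yaw":-0.7},{"slide":[0.2,-0.25,0.06],"yaw":-0.7},{"slide":[0.2,-0.25,0.06],"yaw":-0.7},{"slide":[0.2,-0.33,0.06],"yaw":-0.9},{"slide":[0.2,-0.37,0.06],"yaw":-1},{"slide":[0.2,-0.41,0.06],"yaw":-1.1},{"slide":[0.2,-0.45,0.06],"yaw":-1.2},{"slide":[0.2,-0.49,0.06],"yaw":-1.3},{"slide":[0.2,-0.53,0.06],"yaw":-1.4},{"slide":[0.2,-0.57,0.06],"yaw":-1.5},{"slide":[0.2,-0.57,0.06],"yaw":-1.5}]' 0 40
python3 - <<'E'
from h import *
S,T=camera("side"),camera("top")
import json
ks=(310.4,163.8)
print("side z=.21",plane(S,ks,.21),"top: z=.225",plane(T,(295.7,196.7),.225))
print("hub z=.178",plane(S,(329.5,168.5),.178),plane(T,(307.8,180),.178))
P=np.array([.464,-.1515,.21])
for z in(-.027,0,.028): print(proj(S,P+[0,0,z]),proj(T,P+[0,0,z]))
# pulley bright top in top view -> circle
print(get_obs()["joint_pos"])
E
```

```text
clock: 1.62
position: [0.4352, 0.0048, 0.3025]
ee_rot: [0.812, 0.583, 0.0, -0.0]
ft_force: [1.3, -0.8, 1.4]
grip_width: 1.002
grasp_force: 0.0
side z=.21 [ 0.45864355 -0.15852052  0.21      ] top: z=.225 [ 0.46053244 -0.15260348  0.225     ]
hub z=.178 [ 0.51231629 -0.18894582  0.178     ] [ 0.52020044 -0.18578504  0.178     ]
[310.20470938 169.32855442] [296.20345296 197.99661521]
[309.9473081  162.17292061] [295.64968014 196.42478246]
[309.67223973 154.52614975] [295.04987516 194.72229169]
[-0.63531015 -0.16548509  0.46778774  1.85024368  0.07460808  1.43859573
 -0.5067624 ]
```

```bash
python3 -m inch '[{"slide":[0.01,-0.04,0],"yaw":0},{"slide":[0.02,-0.08,0],"yaw":0},{"slide":[0.027,-0.12,0],"yaw":0},{"slide":[0.027,-0.16,0],"yaw":0},{"slide":[0.027,-0.16,0],"yaw":0},{"slide":[0.027,-0.16,0],"yaw":0},{"slide":[0.027,-0.16,0],"yaw":0}]' 
python3 - <<'E'
from h import *
S=camera("side");print(get_obs()["position"])
cv2.imwrite("pics/a.png",cv2.resize(S["frame"][90:240,230:430,::-1],(800,600)))
E
```

```text
clock: 2.3
position: [0.4629, -0.1503, 0.3021]
ee_rot: [0.809, 0.587, -0.0, -0.0]
ft_force: [0.4, 0.0, 0.5]
grip_width: 0.995
grasp_force: 0.0
[ 0.46298216 -0.14966086  0.30213116]
```

View pics/a.png

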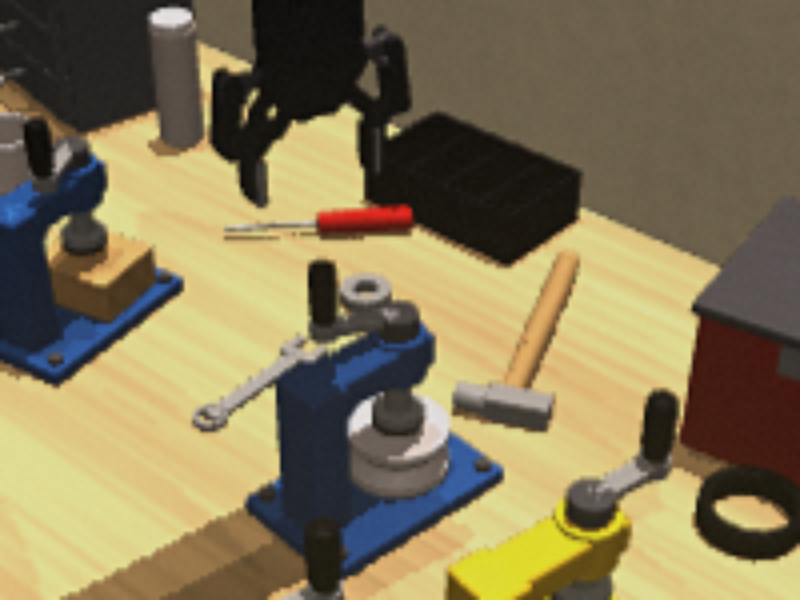

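The view shows the fingers (tips at crop (262,200) and (372,175)) straddling the knob's axis (322,290). I'll descend and close.

```bash
python3 -m inch '[{"slide":[-0.001,-0.003,-0.03],"yaw":0},{"slide":[-0.001,-0.003,-0.06],"yaw":0},{"slide":[-0.001,-0.003,-0.085],"yaw":0},{"slide":[-0.001,-0.003,-0.096],"yaw":0},{"slide":[-0.001,-0.003,-0.096],"yaw":0},{"slide":[-0.001,-0.003,-0.096],"yaw":0}]' 0 30 && python3 -m inch '[{"slide":[0,0,0],"yaw":0},{"slide":[0,0,0],"yaw":0},{"slide":[0,0,0],"yaw":0},{"slide":[0,0,0],"yaw":0},{"slide":[0,0,0],"yaw":0},{"slide":[0,0,0],"yaw":0},{"slide":[0,0,0],"yaw":0},{"slide":[0,0,0],"yaw":0},{"slide":[0,0,0],"yaw":0},{"slide":[0,0,0],"yaw":0}]' 255 30
python3 - <<'E'
from h import *
S=camera("side")
cv2.imwrite("pics/b.png",cv2.resize(S["frame"][125:225,265:385,::-1],(720,600)))
E
```

```text
clock: 2.85
position: [0.4621, -0.1535, 0.207]
ee_rot: [0.809, 0.588, -0.0, 0.0]
ft_force: [0.1, -0.9, 0.1]
grip_width: 0.996
grasp_force: 0.0
clock: 3.68
position: [0.4633, -0.1548, 0.2073]
ee_rot: [0.81, 0.587, 0.001, 0.002]
ft_force: [5.7, -3.8, -0.0]
grip_width: 0.254
grasp_force: 30.0
```

View pics/b.png

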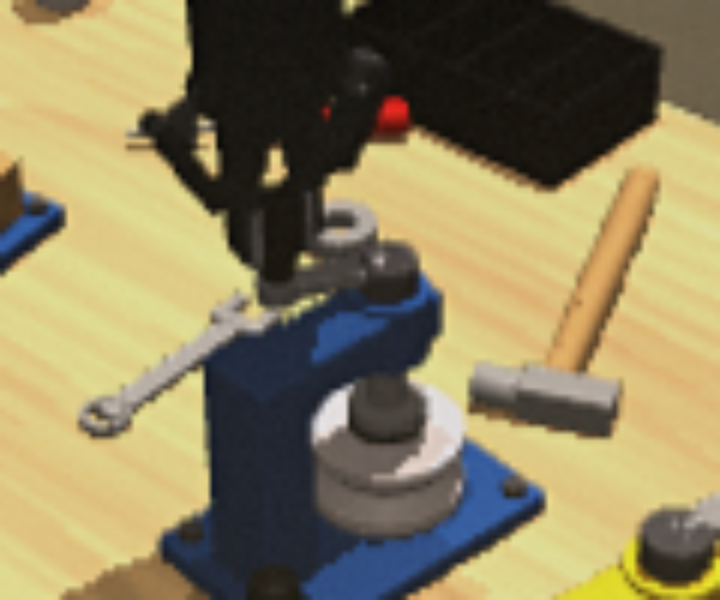

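The knob is gripped at 21.6 mm wide with only mild side force. I'll make the first 60° of arc and check the forces.

```bash
python3 -m inch '[{"slide":[0.001,-0.0015,0],"yaw":0},{"slide":[0.004,0.003,0],"yaw":0},{"slide":[0.007,0.007,0],"yaw":0},{"slide":[0.0105,0.011,0],"yaw":0},{"slide":[0.0145,0.0145,0],"yaw":0},{"slide":[0.023,0.0205,0],"yaw":0},{"slide":[0.0325,0.025,0],"yaw":0},{"slide":[0.0425,0.0275,0],"yaw":0},{"slide":[0.053,0.0285,0],"yaw":0},{"slide":[0.053,0.0285,0],"yaw":0},{"slide":[0.053,0.0285,0],"yaw":0}]' 255 30
```

```text
clock: 4.65
position: [0.5164, -0.1242, 0.2073]
ee_rot: [0.809, 0.588, 0.001, 0.0]
ft_force: [2.4, 4.9, 6.8]
grip_width: 0.254
grasp_force: 30.6
```

```bash
python3 -m inch '[{"slide":[0.0115,-0.0005,0],"yaw":0},{"slide":[0.0215,-0.003,0],"yaw":0},{"slide":[0.031,-0.0075,0],"yaw":0},{"slide":[0.0395,-0.0135,0],"yaw":0},{"slide":[0.047,-0.021,0],"yaw":0},{"slide":[0.053,-0.0295,0],"yaw":0},{"slide":[0.0575,-0.039,0],"yaw":0},{"slide":[0.06,-0.049,0],"yaw":0},{"slide":[0.061,-0.0595,0],"yaw":0},{"slide":[0.061,-0.0595,0],"yaw":0},{"slide":[0.061,-0.0595,0],"yaw":0}]' 255 30
python3 - <<'E'
from h import *
S=camera("side")
a=cv2.imread("pics/side0.png")[180:225,300:360]; b=S["frame"][180:225,300:360,::-1]
f=lambda x:cv2.resize(x,(400,300),interpolation=cv2.INTER_NEAREST)
cv2.imwrite("pics/c.png",np.vstack([np.hstack([f(a),f(b)]),cv2.resize(S["frame"][125:225,265:398,::-1],(800,300))]))
E
```

```text
clock: 5.57
position: [0.576, -0.1868, 0.2073]
ee_rot: [0.81, 0.586, 0.0, 0.001]
ft_force: [-1.1, -2.0, 7.2]
grip_width: 0.256
grasp_force: 30.6
```

View pics/c.png

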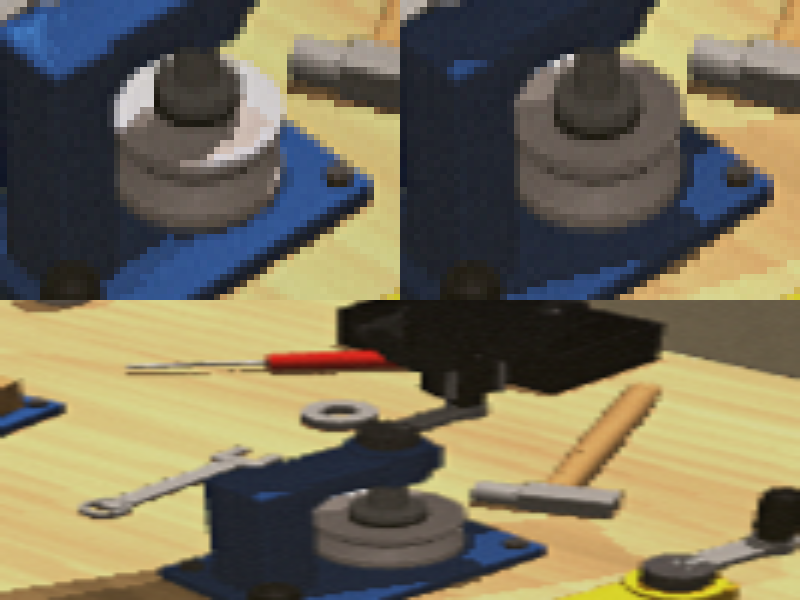

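The side view shows the jaw about 2 px lower, with its front edge at row ~200.7 and the pulley unmoved; the gap is nearly closed. I'll estimate the remaining gap by projection and sub-pixel edge.

```bash
cat >> h.py <<'E'
def edge(c,cols=range(325,336)):
    g=cv2.cvtColor(c["frame"],cv2.COLOR_RGB2GRAY).astype(float)
    p=g[195:206,list(cols)[0]:list(cols)[-1]+1]
    r=[]
    for k in p.T:
        d=np.clip(np.diff(k),0,None);i=d.argmax();j=slice(max(i-1,0),i+2)
        r.append((d[j]*(np.arange(10)[j]+195.5)).sum()/d[j].sum())
    return np.round(r,1),np.mean(r[3:-3])
E
python3 - <<'E'
from h import *
S=camera("side");A=np.array([.516,-.185,0]);o,_=ray(S,(320,200));v=(o-A)[:2];v/=np.linalg.norm(v)
for z in(.06,.065,.07,.075):print(z,proj(S,np.r_[A[:2]+.022*v,z]),proj(S,np.r_[A[:2],z]))
print(proj(S,np.r_[A[:2]+.045*v,.06]),proj(S,np.r_[A[:2]-.045*v,.06]),proj(S,np.r_[A[:2]+.045*v,.016]))
print(edge(S)); print(edge({"frame":cv2.imread("pics/side0.png")[:,:,::-1].copy()}))
print(cv2.cvtColor(S["frame"],cv2.COLOR_RGB2GRAY)[194:216,330])
E
```

```text
0.06 [329.22240556 200.51849371] [329.23688672 196.25193744]
0.065 [329.22632161 199.36471435] [329.24078748 195.10266443]
0.07 [329.23025759 198.20506348] [329.24470782 193.94762003]
0.075 [329.23421366 197.03949615] [329.24864791 192.78676068]
[329.20684819 205.10212888] [329.26535343 187.86484513] [329.17310298 215.04441559]
(array([199.9, 200.4, 200.7, 200.7, 200.7, 200.6, 200.6, 200.2, 199.7,
       199.3, 198.3]), np.float64(200.56542158988097))
(array([198. , 198.6, 198.6, 203.5, 203.5, 198.6, 202.4, 201.7, 200.6,
       200.7, 198.6]), np.float64(201.94713339275822))
[ 56  64  69  67  60  44  27  86  95  93  97  86  75  75 104 111 109 108
  96  85  60  44]
```

```bash
cat > e.py <<'E'
from h import *
print(edge(camera("side")))
E
python3 -m inch '[{"slide":[-0.0005,-0.005,0],"yaw":0},{"slide":[-0.001,-0.0105,0],"yaw":0},{"slide":[-0.002,-0.0155,0],"yaw":0},{"slide":[-0.0035,-0.0205,0],"yaw":0}]'; python3 e.py
python3 -m inch '[{"slide":[-0.002,-0.005,0],"yaw":0},{"slide":[-0.0045,-0.0095,0],"yaw":0},{"slide":[-0.0075,-0.014,0],"yaw":0},{"slide":[-0.0105,-0.018,0],"yaw":0}]'; python3 e.py
```

```text
clock: 6.0
position: [0.5723, -0.2054, 0.2072]
ee_rot: [0.809, 0.587, 0.0, -0.0]
ft_force: [-3.6, 3.3, 10.2]
grip_width: 0.253
grasp_force: 30.9
(array([200. , 200.6, 200.7, 201. , 200.9, 200.9, 200.6, 200.6, 200.3,
       199.4, 198.6]), np.float64(200.81538981088747))
clock: 6.38
position: [0.5619, -0.223, 0.2073]
ee_rot: [0.809, 0.587, 0.001, -0.0]
ft_force: [-3.3, 5.0, 9.0]
grip_width: 0.252
grasp_force: 30.9
(array([200.4, 200.7, 201.1, 201.4, 201.3, 201.4, 200.8, 200.6, 200.4,
       199.7, 199. ]), np.float64(201.12692944736423))
```

```bash

python3 -m inch '[{"slide":[-0.0035,-0.004,0],"yaw":0},{"slide":[-0.0075,-0.0075,0],"yaw":0},{"slide":[-0.0115,-0.0105,0],"yaw":0},{"slide":[-0.016,-0.0135,0],"yaw":0}]'; python3 e.py
python3 -m inch '[{"slide":[-0.0045,-0.0025,0],"yaw":0},{"slide":[-0.0095,-0.0045,0],"yaw":0},{"slide":[-0.0145,-0.006,0],"yaw":0},{"slide":[-0.0195,-0.007,0],"yaw":0}]'; python3 e.py
python3 -m inch '[{"slide":[-0.005,-0.001,0],"yaw":0},{"slide":[-0.0105,-0.001,0],"yaw":0},{"slide":[-0.0155,-0.001,0],"yaw":0},{"slide":[-0.021,0,0],"yaw":0}]'; python3 e.py
```

```text
clock: 6.77
position: [0.5464, -0.2361, 0.2072]
ee_rot: [0.809, 0.588, 0.001, -0.0]
ft_force: [-0.3, 5.9, 8.4]
grip_width: 0.257
grasp_force: 30.8
(array([200.6, 200.7, 201. , 201.5, 201.4, 201.4, 200.9, 200.7, 200.3,
       199.6, 199. ]), np.float64(201.15577518425968))
clock: 7.15
position: [0.5271, -0.2432, 0.2073]
ee_rot: [0.809, 0.588, 0.001, 0.0]
ft_force: [1.5, 4.7, 7.0]
grip_width: 0.254
grasp_force: 30.6
(array([200.6, 200.7, 201. , 201.4, 201.3, 201.3, 200.9, 200.6, 200.3,
       199.4, 198.9]), np.float64(201.10803406807605))
clock: 7.53
position: [0.5064, -0.2434, 0.2073]
ee_rot: [0.809, 0.588, 0.001, 0.001]
ft_force: [2.1, 3.5, 6.5]
grip_width: 0.254
grasp_force: 30.5
(array([200.6, 200.7, 203.5, 201.4, 201.4, 201.3, 200.9, 200.6, 200.6,
       200.3, 198.9]), np.float64(201.14671966803735))
```

The jaw edge stopped moving at about −40°, which is the touch; the crank is now about 1.0 rad past it. I'll add 0.2 rad, settle, release and lift.

```bash

python3 -m inch '[{"slide":[-0.004,0.001,0],"yaw":0},{"slide":[-0.008,0.002,0],"yaw":0},{"slide":[-0.0125,0.004,0],"yaw":0},{"slide":[-0.0125,0.004,0],"yaw":0},{"slide":[-0.0125,0.004,0],"yaw":0},{"slide":[-0.0125,0.004,0],"yaw":0}]'; python3 e.py
python3 -m inch '[{"slide":[0,0,0],"yaw":0},{"slide":[0,0,0],"yaw":0},{"slide":[0,0,0],"yaw":0},{"slide":[0,0,0],"yaw":0},{"slide":[0,0,0],"yaw":0},{"slide":[0,0,0],"yaw":0},{"slide":[0,0,0],"yaw":0},{"slide":[0,0,0],"yaw":0}]' 0
python3 -m inch '[{"slide":[0,0,0.02],"yaw":0},{"slide":[0,0,0.05],"yaw":0},{"slide":[0,0,0.09],"yaw":0},{"slide":[0,0,0.12],"yaw":0},{"slide":[0,0,0.12],"yaw":0},{"slide":[0,0,0.12],"yaw":0},{"slide":[0,0,0.12],"yaw":0}]'
python3 - <<'E'
from h import *
S=camera("side");print(edge(S))
cv2.imwrite("pics/d.png",cv2.resize(S["frame"][90:240,230:430,::-1],(800,600)))
E
```

```text
clock: 8.08
position: [0.4932, -0.2397, 0.2072]
ee_rot: [0.809, 0.587, 0.001, 0.0]
ft_force: [-0.7, 3.2, 8.3]
grip_width: 0.255
grasp_force: 30.8
(array([200.6, 200.7, 201.1, 201.4, 201.4, 201.4, 201.2, 201.3, 200.5,
       200.2, 198.9]), np.float64(201.35309663389546))
clock: 8.8
position: [0.4927, -0.2402, 0.2063]
ee_rot: [0.81, 0.587, -0.0, -0.0]
ft_force: [0.8, -0.4, -0.1]
grip_width: 1.0
grasp_force: 0.0
clock: 9.38
position: [0.4926, -0.24, 0.3258]
ee_rot: [0.81, 0.587, -0.0, -0.0]
ft_force: [0.1, 0.7, -1.1]
grip_width: 1.004
grasp_force: 0.0
(array([200.6, 200.6, 201. , 201.4, 201.4, 201.3, 201.2, 201.3, 200.6,
       200.3, 198.9]), np.float64(201.3262924714965))
```

View pics/d.png

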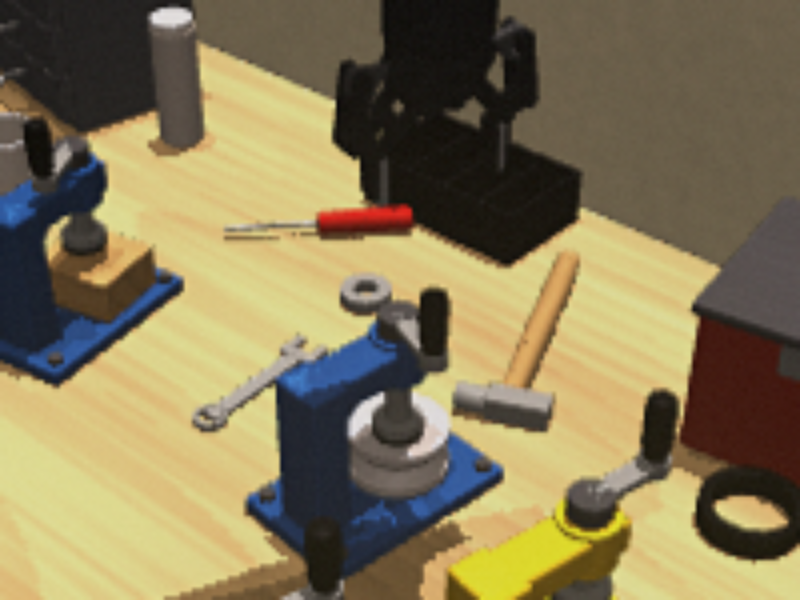

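The crank now rests at crop (433,320), with the gripper clear above it. The jaw sits on the pulley at (398,430), the pulley hasn't moved, and the other clamp's knob at (38,145) is where it was.

```bash
python3 -c "
from workcell import *
print(hand_in())"
```

```text
the job is handed in; nothing more can be done
None
```

The job is handed in, but no verdict came back: I cranked the pulley clamp clockwise about 262°, roughly 1.2 rad past where the camera showed the jaw touch (about 12 N by the given spring rate, not measured). I then let go and lifted clear at 9.4 s, with the pulley still in place and the other clamp's crank not turned.

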